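# Hold the lamp shutter open at its mark with the draw rod

### The arm

A 6-joint arm with a two-finger parallel gripper is mounted at the origin on a cart in front of the work surface, level with it; the furniture and walls round the work are solid. World frame = base frame: x ahead of the robot, y to its left, z up, the work surface at z = 0. Lengths are in m, angles in degrees, forces in N, time in s.
With the tool pointing down it reaches from about 0.4 to 0.825 m from the base axis. Payload 7 kg.
Tool frame: the origin (TCP) lies on the centre line of the jaws, within the pads' length; the fingertips stand 19 mm ahead of it and the grasp point (between the pads) is the TCP; z points along the fingers, y is the line along which they close (so a half turn about z gives the same grasp; the last joint's range is limited). The gripper opens to 88 mm and grips with 3 to 60 N. Pads are 19 mm wide; open, the fingers measure 130 mm over their backs; the gripper's body (78 mm by 193 mm) begins 47 mm behind the grasp point.
Start: joints at [16.507, 20.546, 0.682, 0, -70.136, -16.507], TCP at [0.675, -0, 0.207] pointing down, gripper open.
Joint ranges: [-176.03, 176.03], [-82.01, 121.73], [-58.28, 71.71], [-173.87, 95.51], [-174.79, -0.11], [-173.66, 173.66]. Speed limits (degrees/s): [136.94, 136.94, 172.46, 180, 180, 180].

### API

Orientations are given as [roll, pitch, yaw] about the fixed x, y, z axes, in that order (R = Rz(yaw) Ry(pitch) Rx(roll)).
In Python, from plant import * gives the robot as it stands. The module is installed in compiled form; this text tells all that it offers.
- The arm moves only by the tool play_rows, never from a script. Its argument "deltas" is a list of rows, each a list of 6 numbers: the shift along the world's x, y, z scaled (see below), then the turn, a rotation vector about the world's x, y, z scaled (see below). A call has 1 to 10 rows; each row shifts and turns the commanded pose from where the row before left it; what a row does not reach is not made up. The controller multiplies each number of a shift by 800 mm and each number of a turn by 180 degrees. A row lasts 1/10 s, in which the tool goes at most 50 mm and 8.59 degrees, less where a joint would pass 70% of its speed; a pose out of reach is approached as far as the arm can. A call with a number of a shift or a turn outside -1 to 1 is refused whole. A call with a gripper value outside its range is refused whole. "gripper" is the gripper command: -1 is shut, 1 is fully open, values between are in proportion, set as the call begins (left out, the last holds). The fingers move at their own pace and stop on an object; the grip force is fixed at half the most. Time passes only in rows, so rows that do not move let the fingers close. It gives the time, the measured TCP pose, the force, the opening and the grip force at its end, in the units of the state.
- get_obs(): the state, without advancing time (a new reading comes with each control period).
- snapshot(name): name is "scene" or "side" or "wrist"; returns (picture, depth): 400x640x3 uint8, blue, green, red; 400x640 float32, m along the optical axis (not along the pixel's ray), 0 where there is no reading.
- camera_model(name): a dict with "fx", "fy", "cx", "cy" (pixels), "world_to_cam" (4x4, takes a point from world to camera coordinates). Camera axes: x right, y down, z forward; pixel columns grow to the right and rows downward; lengths in m; the calibration is good to about 2 mm. A picture is of the moment at which its call begins: read the wrist's pose just before it. camera_model takes no time and is no camera call; for the wrist camera it gives the pose at the moment of the call.
- close_job(): hands the job in; it is judged then, once.
The state is a dict: "clock": time; "joint_pos": joint angles; "qvel": joint speeds; "tau": joint torques, N m; "tool_pos": TCP position; "orientation": TCP orientation; "force": force on the tool from outside, world axes, zero at the start; "moment": the same for the moment, N m; "opening": finger opening in m; "gripper_force": force on a finger pad.
Only numpy, scipy, OpenCV 4.12 (cv2) and the standard library are available. Lean on these libraries where they do the work, as an engineer would, in place of code of your own. Each camera call takes 0.05 s, during which the arm holds its last target. There are 200 camera calls.

### The job

Open the spring-return lamp shutter for an exposure: pull the draw rod (the long plain-handled tool) up out of the tool stand, dip it into the hole in the shutter's sliding carriage, and with it draw the carriage out until its pointer lines up with the nose of the index block beside the rail. The carriage springs back if let go, so finish while still holding the rod in the hole with the pointer at the mark. Keep the gripper itself off the shutter, and leave the flat-topped tamper and everything else where it stands.

Things in the scene. Friction and masses are not known exactly. Their poses are not given: they have to be found in the camera images.
- shutter: fixed bench lamp shutter. Origin: underside, midway across the track. Its x axis points along the track to the lamp housing, y to the left rail, z up. Steel base 290 x 136 x 6 mm (x -115 to 175); two aluminium rails along x from x = -100 to 70, each 16 wide, inner faces at y = +-23, tops at z = 42; grey lamp housing x 70 to 165, y +-60 (a round lens barrel on its -y side reaches y = -72), top at z = 78. The carriage slides between the rails towards -x
- carriage (a joint): how far the carriage is drawn out towards the shutter's -x, m: 0 home (held there by the spring), 0.085 end stop. The spring pulls back with about 1.6 N at home and 20 N/m more, plus 0.3 N of friction: about 2.3 to 3.2 N at the mark
- eye (a point): centre of the mouth of the carriage's round vertical through hole, 16 mm in diameter and 20 mm deep, in the middle of the 60 x 44 mm steel carriage; the mouth is 34 mm above the shutter's underside, the base plate lies 28 mm below the mouth. Moves with the carriage; axes as the shutter's; at home it lies 25 mm towards +x from the shutter's origin
- pointer (a point): tip of the carriage's pointer, a 5 mm wide steel finger level with the eye that reaches over the left rail (33 mm to the left of the eye, 44 mm above the shutter's underside). Moves with the carriage
- mark: index block, fixed beside the left rail: aluminium, 16 x 16 x 42 mm, with a wedge-shaped nose at its top that reaches a few mm over the rail towards the pointer. Origin: centre of its underside, 6 mm above the counter; axes as the shutter's; the nose is at x = 0 of the block, so the pointer is at the mark when pointer and block have the same x in the shutter's frame. It lies 30 to 60 mm from the pointer's home towards the shutter's -x, differently each time
- tool_stand: fixed white block 46 x 140 x 68 mm (x, y, z) with two upright through sockets 11 mm in diameter at y = +45 and -45 mm of its own frame; origin at the centre of its underside. One holds the draw rod, the other the tamper, either way round
- draw_rod: loose draw rod, 90 g (varies), standing in one of the sockets: steel shaft 8 mm in diameter, 65 mm long, with a slightly chamfered tip; above it a plain round grey handle 20 mm in diameter and 75 mm long (65 to 140 mm above the tip), whose shoulder rests on the stand's top. Origin: centre of the tip; z along the rod up to the handle; 3 mm above the counter at the start
- tamper: loose tamper in the other socket, not to be used: the same shaft, but a short handle of 30 mm with a flat disc 36 mm in diameter on top (102 mm overall). Origin: centre of the tip, z up
- mug: loose mug, 101 mm tall, right of the shutter; origin at its underside
- flask: loose volumetric flask, 172 mm tall, beyond the mug at the right; origin at its underside
- reagent_bottle: loose bottle with screw cap, 54 mm in diameter, 105 mm tall, behind the tool stand; origin at its underside
- beaker: loose glass beaker, 56 mm in diameter, 70 mm tall, behind the tool stand; origin at its underside

How it is judged (in metres and radians):
On the way, in this order (a step that is already met when the one before it is completed fails the run):
1. the draw rod is lifted clear out of its socket in the gripper (height (world z) of draw_rod above 0.071 m and contact force between the fingers and draw_rod above 1 N), for 0.1 s.
2. the rod's tip is in the carriage's hole while the carriage is still home (horizontal distance between draw_rod and eye below 0.009 m and z of draw_rod in the frame of eye below -0.006 m and value of joint carriage below 0.02 m), for 0.1 s.
3. the pointer is drawn to the mark with the rod (x of pointer in the frame of mark between -0.005 and 0.005 m and horizontal distance between draw_rod and eye below 0.009 m and z of draw_rod in the frame of eye below -0.006 m), for 0.3 s.
At the end, for the whole second after the job is handed in: The gripper holds the draw rod, whose tip is at least 6 mm deep in the carriage's hole and bears the spring's pull; the pointer is within 5 mm of the index block's nose along the track and the carriage is still; the gripper and arm do not touch the shutter (all of step 3 and contact force between the fingers and draw_rod above 1 N and contact force between draw_rod and shutter above 0.8 N and velocity of joint carriage between -0.01 and 0.01 m/s and contact force between the arm and shutter below 0.5 N and contact force between tamper and shutter below 0.2 N); the arm keeps its last pose, push and grip.
It fails at once if the gripper or arm itself presses on the shutter (more than 3 N) (contact force between the arm and shutter above 3 N).
It fails at once if the tamper or a bystander is shifted by more than 25 mm (distance of any of tamper, mug, flask, reagent_bottle, beaker from where it was at the start of the episode above 0.025 m).
It also fails if it takes over 45 s, if anything falls off the work surface, if the arm or the gripper's body presses on something with over 40 N, if the wrist force passes 120 N, or if a joint passes its speed limit or range.

## Working session

There is one attempt and no reset: what is moved stays moved. The work goes in short steps, Python scripts to look and compute and a tool call to move; the robot and the scene stay as the last step left them, time stands still between calls to the robot, and variables do not carry over. Pictures are saved under pics/ and viewed, at most 12 in all, crops included, and the job is handed in when it is done.

Besides the shell and the picture viewer there is one more tool, called after "Call:" by a JSON object that holds its "method" and its "body", one argument or row to a line. play_rows: Moves the arm, as the interface text tells. Its arguments: {"type":"object","properties":{"deltas":{"type":"array","items":{"type":"array","items":{"type":"number","minimum":-1,"maximum":1}}},"gripper":{"type":"number"}},"required":["deltas"]}

```bash
mkdir -p pics; python3 - <<'E'
from plant import *
import cv2,numpy as np
for n in ["scene","side"]:
    p,d=snapshot(n); cv2.imwrite(f"pics/{n}0.png",p); np.save(f"{n}0.npy",d)
    m=camera_model(n); print(n,m)
    np.savez(f"{n}0cam.npz",**{k:np.array(v) for k,v in m.items()})
o=get_obs();print(o)
E
```

```text
scene {'fx': 505.1143476688519, 'fy': 505.1143476688519, 'cx': 319.3122396488201, 'cy': 191.32625147818078, 'world_to_cam': array([[ 0.44909876, -0.89337009, -0.0141485 , -0.39558097],
       [-0.68320872, -0.33315934, -0.64979281,  0.40920095],
       [ 0.57579176,  0.30148753, -0.75997968,  1.13092472],
       [ 0.        ,  0.        ,  0.        ,  1.        ]])}
side {'fx': 508.9587191985482, 'fy': 508.9587191985482, 'cx': 318.6082207664739, 'cy': 197.2710716713432, 'world_to_cam': array([[-0.99986468,  0.01573965, -0.00478462,  0.58387896],
       [ 0.01320933,  0.59479071, -0.80377206,  0.1280312 ],
       [-0.00980525, -0.80372649, -0.59491813,  1.30463901],
       [ 0.        ,  0.        ,  0.        ,  1.        ]])}
{'clock': 0.1, 'joint_pos': array([ 1.65066080e+01,  2.05865512e+01,  6.39261473e-01, -1.91214616e-02,
       -7.01362218e+01, -1.65061910e+01]), 'qvel': array([-0.03799571, -0.05973927,  0.15604773,  0.08701766, -0.01518856,
       -0.04765512]), 'tau': array([-1.42273191e-03, -5.84165347e+01,  2.93752134e+01,  7.01551259e+00,
        1.01412315e-02, -6.66964229e-05]), 'tool_pos': array([ 6.74528206e-01, -2.53037258e-05,  2.06222662e-01]), 'orientation': array([ 1.79914822e+02, -6.49390959e-03, -9.00060885e+01]), 'force': array([-0.3214516 , -0.01531328, -0.19021669]), 'moment': array([-0.02627482, -0.01733025, -0.01452958]), 'gripper_force': 0.0, 'opening': 0.0875860807694039}
```

View pics/scene0.png

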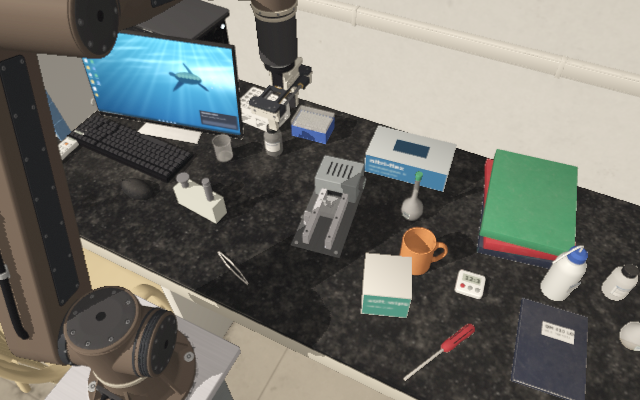

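View pics/side0.png

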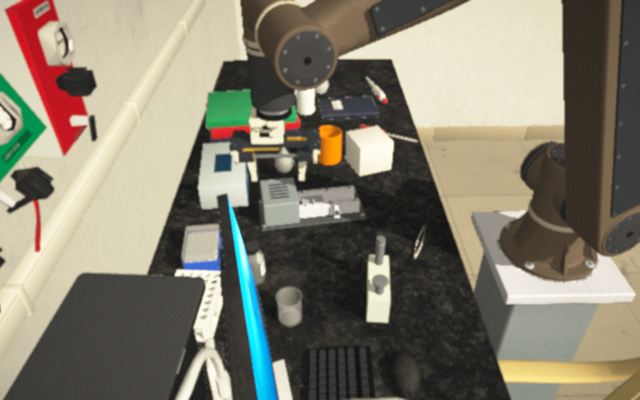

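The stand is at about (200,198) in the scene view. The draw rod is the right-hand tool at (208,187), since the far tool at (380,245) in the side view is the taller one. The shutter's housing is at (340,175), with the track running towards (318,245). I'll zoom in on both.

```bash
cat > h.py <<'E'
import numpy as np,cv2
def cloud(d,m):
    v,u=np.mgrid[0:d.shape[0],0:d.shape[1]]
    c=np.stack([(u-m['cx'])/m['fx']*d,(v-m['cy'])/m['fy']*d,d],-1)
    T=np.array(m['world_to_cam']); return (c-T[:3,3])@T[:3,:3]
def ray(u,v,z,m):
    T=np.array(m['world_to_cam']);R=T[:3,:3];o=-R.T@T[:3,3]
    w=R.T@np.array([(u-m['cx'])/m['fx'],(v-m['cy'])/m['fy'],1]); return o+w*(z-o[2])/w[2]
def rect(P): # minAreaRect on xy in mm
    return cv2.minAreaRect((P[:,:2]*1000).astype(np.float32))
E
python3 - <<'E'
import cv2,numpy as np
from h import *
a=cv2.imread("pics/scene0.png");b=cv2.imread("pics/side0.png")
f=lambda i,x,y,w,h,s:cv2.resize(i[y:y+h,x:x+w],(w*s,h*s),interpolation=cv2.INTER_CUBIC)
A=f(a,160,140,220,120,3);B=f(b,250,165,130,60,3);C=f(b,350,225,60,100,3)
o=np.zeros((600,800,3),np.uint8);o[:360,:660]=A;o[370:550,:390]=B;o[300:600,600:780]=C
cv2.imwrite("pics/crop0.png",o)
for n,(x0,x1,y0,y1) in {"scene":(165,235,165,225),"side":(355,400,230,325)}.items():
    m=np.load(n+"0cam.npz");P=cloud(np.load(n+"0.npy"),m)
    Q=P[y0:y1,x0:x1].reshape(-1,3)
    for lo,hi in [(.06,.074),(.092,.103),(.106,.12),(.135,.15)]:
        q=Q[(Q[:,2]>lo)&(Q[:,2]<hi)]; print(n,lo,len(q),q.mean(0),rect(q) if len(q)>4 else '')
for n,(x0,x1,y0,y1) in {"scene":(290,370,150,258),"side":(255,370,175,230)}.items():
    m=np.load(n+"0cam.npz");P=cloud(np.load(n+"0.npy"),m)
    Q=P[y0:y1,x0:x1].reshape(-1,3)
    for lo,hi in [(.003,.0085),(.036,.047),(.074,.082)]:
        q=Q[(Q[:,2]>lo)&(Q[:,2]<hi)]; print(n,lo,len(q),q.mean(0),rect(q) if len(q)>4 else '')
E
```

```text
scene 0.06 591 [0.44820587 0.15105431 0.06771773] ((453.7779846191406, 158.6396026611328), (146.02589416503906, 50.793582916259766), 84.0556869506836)
scene 0.092 44 [0.45074304 0.15367847 0.0991604 ] ((450.3702697753906, 160.1416778564453), (114.43317413330078, 31.22231674194336), 80.79253387451172)
scene 0.106 61 [0.45004835 0.15993443 0.1103966 ] ((454.8197937011719, 159.04263305664062), (116.38599395751953, 31.71463394165039), 88.5744400024414)
scene 0.135 51 [0.44678726 0.11078026 0.14231314] ((446.956787109375, 110.303955078125), (19.494680404663086, 19.366607666015625), 65.72400665283203)
side 0.06 714 [0.45555764 0.16950257 0.06637492] ((453.5017395019531, 163.1115264892578), (145.2635955810547, 46.08991622924805), 84.41617584228516)
side 0.092 111 [0.4570902  0.18663169 0.10037491] ((457.4911193847656, 170.2282257080078), (109.54253387451172, 33.36030197143555), 89.89604187011719)
side 0.106 44 [0.45031526 0.13628768 0.11247934] ((452.86480712890625, 168.316650390625), (101.2178726196289, 22.76616096496582), 81.87753295898438)
side 0.135 56 [0.44950436 0.11919672 0.14036042]
[... 332 characters left out ...]
88, -172.45614624023438), (125.39048767089844, 318.35516357421875), 89.07173156738281)
scene 0.074 992 [ 0.68872965 -0.16408376  0.07817977] ((715.55029296875, -158.15524291992188), (156.588623046875, 120.27920532226562), 7.552957534790039)
side 0.003 656 [ 0.58440959 -0.13570547  0.00511153] ((595.2425537109375, -220.49685668945312), (327.41265869140625, 241.89569091796875), 9.587477684020996)
side 0.036 647 [ 0.57915814 -0.15926038  0.04018288] ((604.9059448242188, -161.44383239746094), (268.136474609375, 104.23285675048828), 12.339254379272461)
side 0.074 787 [ 0.68948621 -0.15225953  0.07639625] ((689.5562744140625, -153.98828125), (93.51930236816406, 124.79273223876953), 8.856689453125)
```

View pics/crop0.png

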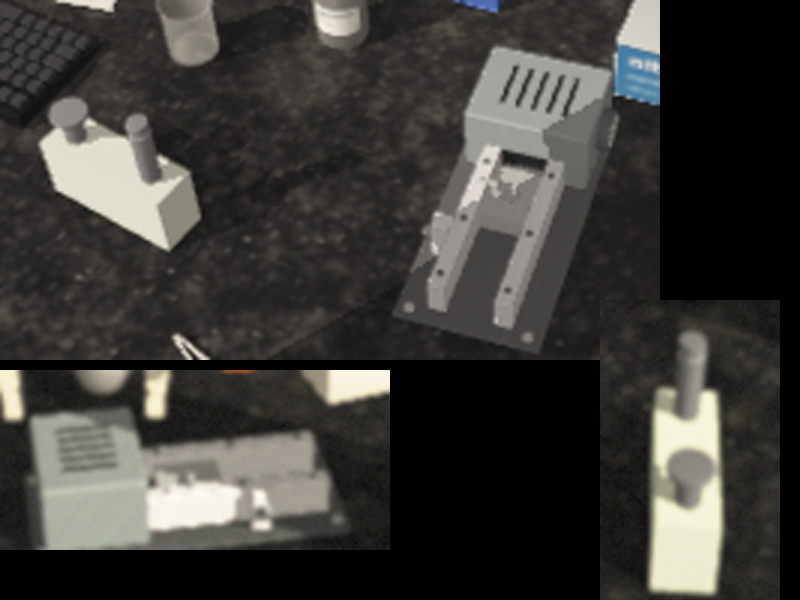

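The crop shows three things:
- The rod's handle top is at about (0.448, 0.114).
- The tamper is the disc-topped tool on the +y side.
- The shutter's track is yawed about 8.5°, with the index block left of the rail at crop (440,235).

Next is a look from above with the wrist camera.

Call:
{"method": "play_rows", "body": {
  "deltas": [
    [-0.024,-0.04,0.024,0,0,0],
    [-0.024,-0.04,0.024,0,0,0],
    [-0.024,-0.04,0.024,0,0,0],
    [-0.024,-0.04,0.024,0,0,0],
    [-0.024,-0.04,0.024,0,0,0],
    [0,0,0,0,0,0],
    [0,0,0,0,0,0]
  ],
  "gripper": 1
}}

```text
clock: 0.8
tool_pos: [0.5786, -0.1606, 0.3034]
orientation: [-179.9, 0.0, -90.1]
force: [-0.5, 1.2, -0.7]
opening: 0.0878
gripper_force: 0.0
```

```bash
cat > snap.py <<'E'
import sys
from plant import *
import cv2,numpy as np
n,t=sys.argv[1:3]
m=camera_model(n);p,d=snapshot(n)
cv2.imwrite(f"pics/{t}.png",p);np.save(t+".npy",d);np.savez(t+"cam.npz",**{k:np.array(v) for k,v in m.items()})
o=get_obs();print(o['clock'],o['tool_pos'],o['orientation'],o['force'],o['opening'],o['gripper_force'])
E
python3 snap.py wrist w1; python3 snap.py scene s1
```

```text
0.85 [ 0.57871753 -0.15990202  0.30248087] [ 1.79966016e+02  3.16600494e-02 -9.00401428e+01] [-0.11819332  0.52550524 -0.74113611] 0.08789527220147135 0.0
0.9 [ 0.57885589 -0.15944707  0.30203568] [ 1.79918355e+02  2.79465023e-02 -8.99960442e+01] [-0.01663878 -0.32565354 -0.68863101] 0.08744026090580251 0.0
```

View pics/w1.png

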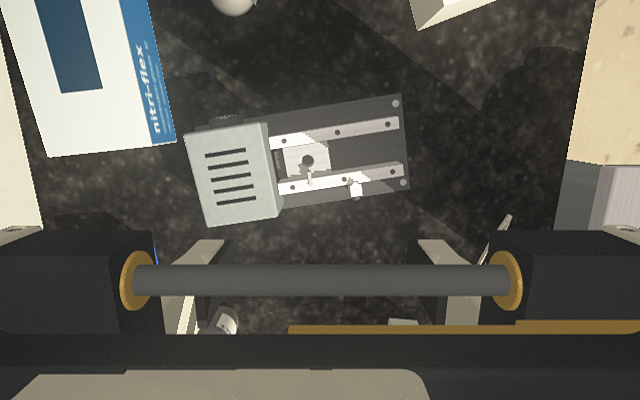

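The wrist view shows the carriage hole at (308,159), the pointer near (309,180) and the index block near (355,187). I'll enlarge this and compute positions.

```bash
python3 - <<'E'
import cv2,numpy as np
from h import *
a=cv2.imread("pics/w1.png")
cv2.imwrite("pics/w1c.png",cv2.resize(a[130:210,265:415],None,fx=5,fy=5,interpolation=cv2.INTER_CUBIC))
m=np.load("w1cam.npz");P=cloud(np.load("w1.npy"),m)
Q=P[80:235,175:420].reshape(-1,3)
q=Q[(Q[:,2]>.072)&(Q[:,2]<.084)];print("housing",len(q),rect(q),np.median(q[:,2]))
R=np.median(P[60:90,200:300,2]);print("counter z",R)
q=Q[(Q[:,2]>.036)&(Q[:,2]<.05)];print("rails",len(q),rect(q))
g=cv2.cvtColor(a,cv2.COLOR_BGR2GRAY)
r=g[145:175,292:324];_,l,st,c=cv2.connectedComponentsWithStats((r<90).astype(np.uint8))
for s,cc in zip(st[1:],c[1:]):
    u,v=cc+[292,145]; print("hole",u,v,s[4],ray(u,v,.034,m))
E
```

```text
housing 7379 ((688.1598510742188, -159.8950653076172), (94.66919708251953, 119.86903381347656), 8.805246353149414) 0.07795538774580332
counter z 0.00013120016086419823
rails 3595 ((572.9295043945312, -182.50408935546875), (200.97683715820312, 128.72225952148438), 7.373481273651123)
hole 303.6666666666667 157.16666666666666 6 [ 0.60119423 -0.17895781  0.034     ]
hole 308.5 156.0 2 [ 0.59470724 -0.18049583  0.034     ]
hole 311.5 158.5 2 [ 0.59072712 -0.17715556  0.034     ]
```

View pics/w1c.png

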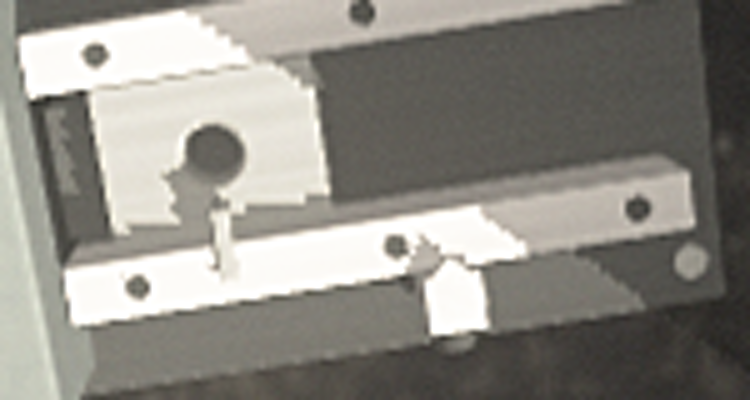

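Zoomed, the hole centre is at (307.2,160.3), the pointer tip at (310.3,184.6) and the nose apex at (355,181.3), with the block's centre on the same line.

```bash
python3 - <<'E'
import numpy as np
from h import *
m=np.load("w1cam.npz")
e=ray(307.2,160.3,.034,m);p=ray(310.3,184.6,.044,m);n=ray(355,181.3,.044,m)
bl=ray(265+425/5-.4,130+335/5-.4,.048,m);br=ray(265+490/5-.4,130+328/5-.4,.048,m)
for q in (8,8.8,9.5):
    a=np.deg2rad(q);X=np.array([np.cos(a),np.sin(a),0]);Y=np.array([-X[1],X[0],0])
    print(q,"eye",e,"p-e",(p-e)@X,(p-e)@Y,"n-p",(n-p)@X,"n-e",(n-e)@X,(n-e)@Y,"blk-e",((bl+br)/2-e)@X, np.linalg.norm(bl-br))
a=np.deg2rad(8.8);h=np.array([.6882,-.1599]);print("eye from housing",h-(.1175-.025)*np.array([np.cos(a),np.sin(a)]))
E
```

```text
8 eye [ 0.59651844 -0.17476257  0.034     ] p-e 0.0002354041601148743 0.031475700710843116 n-p -0.059642894042297 n-e -0.059407489882182134 0.035475916351024775 blk-e -0.05826595019773757 0.017415521565654887
8.8 eye [ 0.59651844 -0.17476257  0.034     ] p-e 0.0006748506234869091 0.03146934583039737 n-p -0.059581228559948574 n-e -0.05890637793646166 0.03630191638816359 blk-e -0.057498736331674606 0.017415521565654887
9.5 eye [ 0.59651844 -0.17476257  0.034     ] p-e 0.00105926128345038 0.031458752611801886 n-p -0.05951774247408984 n-e -0.05845848119063947 0.03701886643226844 blk-e -0.05681822374589158 0.017415521565654887
eye from housing [ 0.59678887 -0.17405119]
```

Call:
{"method": "play_rows", "body": {
  "deltas": [
    [-0.016,0.034,0,0,0,0],
    [-0.016,0.034,0,0,0,0],
    [-0.016,0.034,0,0,0,0],
    [-0.016,0.034,0,0,0,0],
    [-0.016,0.034,0,0,0,0],
    [-0.016,0.034,0,0,0,0],
    [-0.016,0.034,0,0,0,0],
    [-0.016,0.034,0,0,0,0],
    [0,0,0,0,0,0],
    [0,0,0,0,0,0]
  ]
}}

```text
clock: 1.9
tool_pos: [0.4763, 0.0589, 0.3024]
orientation: [179.9, -0.0, -89.8]
force: [0.2, 0.4, -0.6]
opening: 0.0879
gripper_force: 0.0
```

```bash
python3 snap.py wrist w2; python3 - <<'E'
import numpy as np
from h import *
m=np.load("w2cam.npz");P=cloud(np.load("w2.npy"),m).reshape(-1,3)
P=P[(abs(P[:,0]-.45)<.06)&(abs(P[:,1]-.16)<.1)]
for lo,hi in [(.062,.073),(.1,.11),(.138,.149)]:
    q=P[(P[:,2]>lo)&(P[:,2]<hi)]; print(lo,len(q),rect(q) if len(q)>4 else '',np.median(q[:,2]) if len(q) else '')
E
```

```text
1.95 [0.47653292 0.05826976 0.30244821] [ 1.79938801e+02 -3.32336073e-02 -8.98928129e+01] [-0.2281716   0.10457516 -0.20050398] 0.08763508635686745 0.0
0.062 1818 ((451.7569274902344, 159.66000366210938), (140.91552734375, 46.10053634643555), 84.34337615966797) 0.06788754659065178
0.1 280 ((448.6592712402344, 163.63519287109375), (117.31965637207031, 33.91108322143555), 79.7768325805664) 0.10472010035214112
0.138 260 ((447.77276611328125, 114.52229309082031), (18.413013458251953, 19.697795867919922), 1.9310604333877563) 0.14276595758643223
```

View pics/w2.png

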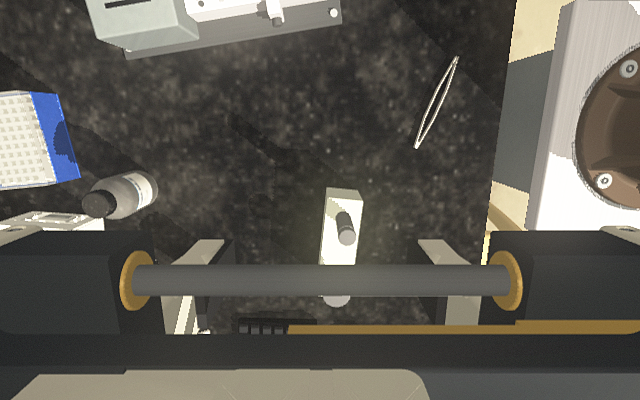

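The wrist view shows the rod's handle top at (345,236), which puts its axis at (0.4476, 0.1148). The eye is at (0.5967, -0.1744) and the draw is about 58.5 mm. Moving to grasp.

Call:
{"method": "play_rows", "body": {
  "deltas": [
    [-0.018,0.0353,0,0,0,0],
    [-0.018,0.0353,0,0,0,0],
    [0,0,-0.046,0,0,0],
    [0,0,-0.046,0,0,0],
    [0,0,-0.046,0,0,0],
    [0,0,-0.046,0,0,0],
    [0,0,-0.046,0,0,0],
    [0,0,0,0,0,0],
    [0,0,0,0,0,0]
  ]
}}

```text
clock: 2.85
tool_pos: [0.4482, 0.1135, 0.1193]
orientation: [179.9, -0.1, -90.0]
force: [0.8, 0.2, 1.1]
opening: 0.0877
gripper_force: 0.0
```

Call:
{"method": "play_rows", "body": {
  "deltas": [
    [0,0,0,0,0,0],
    [0,0,0,0,0,0],
    [0,0,0,0,0,0],
    [0,0,0,0,0,0],
    [0,0,0,0,0,0],
    [0,0,0,0,0,0],
    [0,0,0,0,0,0],
    [0,0,0,0,0,0]
  ],
  "gripper": -1
}}

```text
clock: 3.65
tool_pos: [0.4477, 0.114, 0.119]
orientation: [180.0, -0.0, -90.0]
force: [-0.3, -0.8, 1.3]
opening: 0.029
gripper_force: 0.0
```

Call:
{"method": "play_rows", "body": {
  "deltas": [
    [0,0,0,0,0,0],
    [0,0,0,0,0,0],
    [0,0,0,0,0,0],
    [0,0,0,0,0,0],
    [0,0,0,0,0,0]
  ]
}}

```text
clock: 4.15
tool_pos: [0.4477, 0.114, 0.119]
orientation: [180.0, -0.0, -90.0]
force: [-0.7, 0.9, -0.0]
opening: 0.0177
gripper_force: 30.0
```

Call:
{"method": "play_rows", "body": {
  "deltas": [
    [0,0,0.02,0,0,0],
    [0,0,0.03,0,0,0],
    [0,0,0.03,0,0,0],
    [0,0,0.03,0,0,0],
    [0,0,0.02,0,0,0],
    [0,0,0,0,0,0],
    [0,0,0,0,0,0]
  ]
}}

```text
clock: 4.85
tool_pos: [0.4475, 0.1141, 0.2226]
orientation: [180.0, 0.0, -90.0]
force: [-0.1, -0.8, -1.1]
opening: 0.018
gripper_force: 30.0
```

```bash
python3 snap.py scene s2;python3 snap.py side d2; python3 - <<'E'
import cv2,numpy as np
a=cv2.imread("pics/s2.png");b=cv2.imread("pics/d2.png")
A=cv2.resize(a[110:230,140:270],None,fx=3,fy=3,interpolation=cv2.INTER_CUBIC)
B=cv2.resize(b[170:330,320:440],None,fx=3,fy=3,interpolation=cv2.INTER_CUBIC)
o=np.zeros((480,760,3),np.uint8);o[:360,:390]=A;o[:480,395:755]=B;cv2.imwrite("pics/c2.png",o)
E
```

```text
4.9 [0.44717443 0.11387129 0.22211192] [ 1.79928614e+02 -1.63760992e-02 -9.00117151e+01] [ 0.88972529 -0.26676133 -1.48347175] 0.017835114658882042 29.999283850193024
4.95 [0.44711944 0.11374986 0.2219237 ] [ 1.79905616e+02 -4.44766140e-02 -9.00122754e+01] [ 0.72869062 -1.21600452 -1.46538985] 0.018003487094615824 29.999376833438873
```

View pics/c2.png

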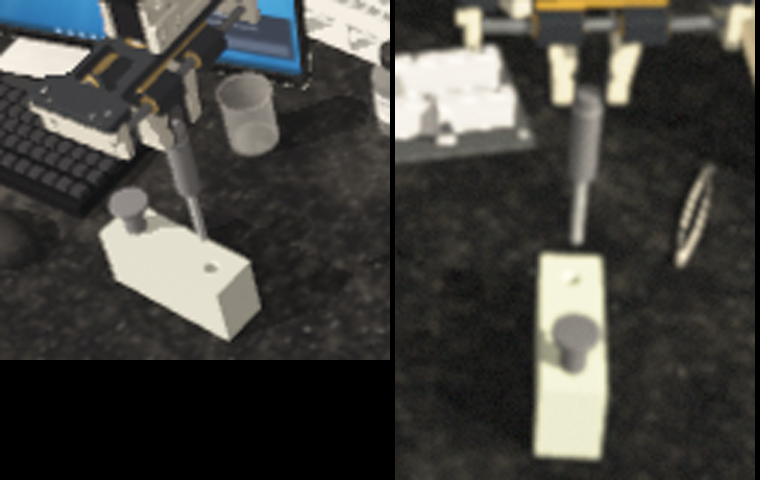

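The rod is out of its socket, but it looks slightly tilted. I'll measure its axis and tip from both views.

```bash
cat > rod.py <<'E'
import sys,numpy as np
from h import *
tcp=np.array(eval(sys.argv[1]))
for t in sys.argv[2:]:
    m=np.load(t+"cam.npz");d=np.load(t+".npy");P=cloud(d,m)
    T=m['world_to_cam']
    c=T[:3,:3]@tcp+T[:3,3];print(t,"tcp px",m['fx']*c[0]/c[2]+m['cx'],m['fy']*c[1]/c[2]+m['cy'])
    Q=P.reshape(-1,3);k=(np.hypot(Q[:,0]-tcp[0],Q[:,1]-tcp[1])<.03)&(Q[:,2]<tcp[2]-.022)&(Q[:,2]>tcp[2]-.125)
    Q=Q[k]; 
    for z in np.arange(tcp[2]-.125,tcp[2]-.02,.01):
        s=Q[(Q[:,2]>=z)&(Q[:,2]<z+.01)]
        if len(s): print(" z-tcp %.3f n%d"%(z+.005-tcp[2],len(s)),np.round(1000*(np.median(s,0)-tcp),1),np.round(np.ptp(s,0)*1000,1))
E
python3 rod.py "[.4473,.1139,.2222]" s2 d2
```

```text
s2 tcp px 198.6285437612767 159.612656786137
 z-tcp -0.110 n6 [  -0.5   -1.8 -112.7] [5.  5.9 8.8]
 z-tcp -0.100 n10 [ -0.1  -2.7 -99.6] [8.1 9.3 8.8]
 z-tcp -0.090 n7 [ -0.8  -4.1 -90.1] [8.2 4.1 5.9]
 z-tcp -0.080 n9 [ -1.2  -2.1 -79.3] [6.1 6.6 6.7]
 z-tcp -0.070 n9 [ -0.8  -1.5 -71.8] [6.6 7.1 8.9]
 z-tcp -0.060 n7 [ -1.9  -3.  -59.2] [5.1 3.  8.1]
 z-tcp -0.050 n9 [ -2.8  -6.5 -47.5] [11.5 10.1  8.6]
 z-tcp -0.040 n24 [ -4.4  -5.8 -40.7] [20.3 16.   9.3]
 z-tcp -0.030 n25 [ -3.8  -6.9 -29.5] [17.1 17.4  9.5]
 z-tcp -0.020 n4 [ -7.3  -3.8 -23.2] [13.2  8.6  2. ]
d2 tcp px 383.5539145762731 208.18678476650163
 z-tcp -0.120 n1 [  -2.     4.2 -115.4] [0. 0. 0.]
 z-tcp -0.110 n11 [   2.7    5.1 -111.5] [6.3 6.9 8.4]
 z-tcp -0.100 n9 [   1.7    5.6 -101.6] [4.5 8.8 8.7]
 z-tcp -0.090 n16 [  0.2   5.4 -91.8] [7.4 9.9 9.5]
 z-tcp -0.080 n14 [  1.5   5.1 -80.4] [7.1 6.8 8.6]
 z-tcp -0.070 n10 [  2.1   4.6 -70.6] [6.1 5.2 8.7]
 z-tcp -0.060 n11 [  0.1   5.9 -61. ] [7.6 6.6 7.2]
 z-tcp -0.050 n19 [  3.7   9.  -48.6] [18.8 16.9  7.5]
 z-tcp -0.040 n37 [  2.5   9.9 -40.3] [17.9 13.1  9.7]
 z-tcp -0.030 n30 [  2.7  11.  -30.1] [17.   9.6  8.7]
 z-tcp -0.020 n14 [  4.9   9.4 -23.4] [16.9 10.9  2.7]
```

The rod is straight, with its tip 116 mm below the TCP and within about 1–2 mm of the axis. I'll carry it over the hole and turn the jaws onto the track direction.

Call:
{"method": "play_rows", "body": {
  "deltas": [
    [0.0233,-0.045,0,0,0,0.0245],
    [0.0233,-0.045,0,0,0,0.0245],
    [0.0233,-0.045,0,0,0,0],
    [0.0233,-0.045,0,0,0,0],
    [0.0233,-0.045,0,0,0,0],
    [0.0233,-0.045,0,0,0,0],
    [0.0233,-0.045,0,0,0,0],
    [0.0233,-0.0454,0,0,0,0],
    [0,0,0,0,0,0],
    [0,0,0,0,0,0]
  ]
}}

```text
clock: 5.95
tool_pos: [0.5962, -0.1752, 0.2209]
orientation: [179.8, 0.0, -81.3]
force: [0.9, 1.0, -1.1]
opening: 0.0176
gripper_force: 30.0
```

Call:
{"method": "play_rows", "body": {
  "deltas": [
    [0,0,-0.03,0,0,0],
    [0,0,-0.03,0,0,0],
    [0,0,-0.012,0,0,0],
    [0,0,0,0,0,0],
    [0,0,0,0,0,0],
    [0,0,0,0,0,0]
  ]
}}

```text
clock: 6.55
tool_pos: [0.5977, -0.1741, 0.1669]
orientation: [-179.9, -0.0, -81.1]
force: [-1.4, 0.6, -0.1]
opening: 0.0179
gripper_force: 30.0
```

```bash
for n in wrist scene side; do python3 snap.py $n 3$n; done; python3 - <<'E'
import cv2,numpy as np
a=cv2.imread("pics/3scene.png");b=cv2.imread("pics/3side.png");c=cv2.imread("pics/3wrist.png")
f=lambda i,y,x,h,w,s:cv2.resize(i[y:y+h,x:x+w],None,fx=s,fy=s,interpolation=cv2.INTER_CUBIC)
o=np.zeros((600,800,3),np.uint8)
o[:360,:320]=f(a,165,290,90,80,4);o[:320,325:765]=f(b,150,255,80,110,4);o[365:600,:376]=f(c,0,0,400,640,.5875)[:235]
cv2.imwrite("pics/c3.png",o)
E
```

```text
6.6 [ 0.59764119 -0.1741248   0.16682481] [-1.79884134e+02 -3.05463181e-02 -8.11526574e+01] [-0.4703723  -0.47937958 -2.59559475] 0.017808661747997258 29.99930441379547
6.65 [ 0.59750956 -0.17418098  0.16665423] [-1.79894771e+02 -2.28691193e-02 -8.11654666e+01] [-0.31367993 -0.20745658 -0.8821736 ] 0.017904621733517964 29.999384880065918
6.7 [ 0.59737751 -0.17421698  0.16647292] [-1.79909778e+02 -1.73917728e-02 -8.11745029e+01] [ 0.29702734  0.39669717 -2.03404327] 0.017955932783886287 29.999366998672485
```

View pics/c3.png

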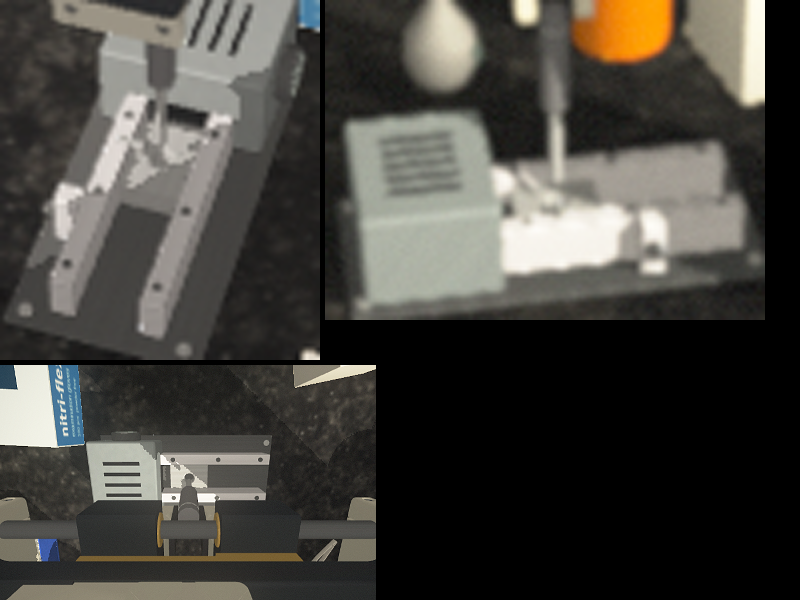

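The rod now hangs just over the carriage, with its tip at about (329.5,200) in the scene view and (313,195.5) in the side view. I'll check the tip's position against the eye.

```bash
python3 - <<'E'
import numpy as np,cv2
from h import *
for t,px in (("3scene",(329.3,199.6)),("3side",(312.9,195.3))):
    m=np.load(t+"cam.npz")
    print(t,"tip on z=.05:",ray(*px,.05,m))
    P=cloud(np.load(t+".npy"),m)
    Q=P.reshape(-1,3);q=Q[(Q[:,2]>.074)&(Q[:,2]<.0815)&(Q[:,0]>.62)&(Q[:,0]<.76)&(abs(Q[:,1]+.16)<.08)];print("housing",rect(q))
    T=m['world_to_cam']
    for w in ([.5967,-.1744,.034],[.5975,-.1742,.05]):
        c=T[:3,:3]@w+T[:3,3];print(w,m['fx']*c[0]/c[2]+m['cx'],m['fy']*c[1]/c[2]+m['cy'])
E
python3 rod.py "[.5974,-.1742,.1665]" 3scene 3side 3wrist
```

```text
3scene tip on z=.05: [ 0.60186451 -0.17174412  0.05      ]
housing ((688.6978149414062, -162.96115112304688), (99.1450424194336, 119.13114166259766), 8.302186012268066)
[0.5967, -0.1744, 0.034] 329.3412029384009 204.90867746706428
[0.5975, -0.1742, 0.05] 329.4088149487823 201.00590132744733
3side tip on z=.05: [ 0.59680945 -0.17009373  0.05      ]
housing ((690.0244750976562, -154.8768768310547), (93.69709777832031, 125.3442611694336), 8.365979194641113)
[0.5967, -0.1744, 0.034] 312.99463543375657 199.01220980360597
[0.5975, -0.1742, 0.05] 312.6405989614028 194.425695542545
3scene tcp px 329.439098868153 172.18651737442798
 z-tcp -0.120 n31 [  -3.6   21.7 -122.4] [36.4 55.8  7.2]
 z-tcp -0.110 n6 [  -0.6   -2.1 -110. ] [3.2 5.4 8.6]
 z-tcp -0.100 n6 [  -0.3   -3.2 -100.1] [5.5 5.8 8.6]
 z-tcp -0.090 n8 [ -2.1  -2.8 -90.5] [6.5 5.2 8.5]
 z-tcp -0.080 n7 [ -1.2  -1.6 -81.8] [4.6 4.2 7.2]
 z-tcp -0.070 n7 [ -1.   -3.5 -70.3] [4.8 5.7 7.7]
 z-tcp -0.060 n6 [ -1.3  -2.4 -61.8] [4.4 5.6 4. ]
 z-tcp -0.050 n11 [ -6.2  -3.2 -46.8] [11.3 15.7  4. ]
 z-tcp -0.040 n14 [ -5.8  -5.1 -39.8] [13.5 
[... 654 characters left out ...]
-tcp -0.030 n22 [  2.2   9.8 -29.2] [16.  10.2  9. ]
 z-tcp -0.020 n8 [  0.8  10.2 -23.6] [18.6 16.4  2.6]
3wrist tcp px 320.587187166906 242.1629333456456
 z-tcp -0.120 n151 [   5.3  -25.4 -124.4] [44.  57.3  2.1]
 z-tcp -0.110 n17 [   0.3   -2.5 -110.1] [7.  3.1 8.2]
 z-tcp -0.100 n23 [   0.4   -2.5 -100.1] [7.  2.9 9.2]
 z-tcp -0.090 n25 [  0.3  -2.4 -90.6] [6.7 2.4 9.4]
 z-tcp -0.080 n26 [  0.3  -2.7 -80.4] [6.5 2.4 9.1]
 z-tcp -0.070 n5 [  0.4  -3.  -73.4] [3.1 0.9 2.6]
 z-tcp -0.050 n44 [  1.5  -7.9 -47. ] [18.2  7.5  4.5]
 z-tcp -0.040 n99 [  1.1  -7.8 -39.7] [19.   9.   9.7]
 z-tcp -0.030 n121 [  1.1  -7.8 -29.9] [18.9  8.9  9.9]
 z-tcp -0.020 n34 [  1.2  -8.1 -23.2] [18.1  8.2  2.9]
```

By the wrist camera the tip is about 1 mm off in x and y. The correction is small, so I'll apply it and dip about 14 mm into the hole.

Call:
{"method": "play_rows", "body": {
  "deltas": [
    [-0.0012,-0.0012,0,0,0,0],
    [0,0,-0.008,0,0,0],
    [0,0,-0.008,0,0,0],
    [0,0,-0.008,0,0,0],
    [0,0,-0.008,0,0,0],
    [0,0,-0.006,0,0,0],
    [0,0,0,0,0,0],
    [0,0,0,0,0,0],
    [0,0,0,0,0,0]
  ]
}}

```text
clock: 7.6
tool_pos: [0.5962, -0.1753, 0.1354]
orientation: [-180.0, -0.0, -81.2]
force: [0.1, -0.4, -1.2]
opening: 0.0172
gripper_force: 30.0
```

```bash
python3 snap.py wrist 4wrist; python3 rod.py "[.5965,-.1752,.1355]" 4wrist
```

```text
7.65 [ 0.59619769 -0.17523925  0.13542188] [-1.79965772e+02 -9.71449603e-03 -8.11761142e+01] [-0.33437345 -0.09106207 -0.57279896] 0.017875817865056886 29.999333918094635
4wrist tcp px 319.4889149502561 242.6407993271198
 z-tcp -0.120 n16 [   3.8    7.2 -118.9] [14.7  5.6  6. ]
 z-tcp -0.110 n47 [   0.4    0.8 -109.7] [14.8 12.4  9.5]
 z-tcp -0.100 n2428 [   2.7   -3.3 -101.6] [59.3 52.8  9.9]
 z-tcp -0.090 n350 [  2.8 -24.7 -93.5] [43.7 58.   9.7]
 z-tcp -0.080 n25 [ -0.4  -2.8 -80.3] [6.5 2.1 8.9]
 z-tcp -0.070 n4 [ -0.   -3.1 -73.7] [2.3 0.6 1.5]
 z-tcp -0.050 n48 [  0.8  -7.9 -47. ] [18.4  7.8  5.8]
 z-tcp -0.040 n102 [  0.5  -7.9 -39.8] [19.1  8.8  9.9]
 z-tcp -0.030 n118 [  0.5  -7.9 -29.7] [18.8  8.9  9.9]
 z-tcp -0.020 n34 [  0.8  -7.7 -23.7] [18.9  8.4  2.8]
```

There's no vertical load, so the rod is in the hole. I'll draw 55 mm along the track, then look.

Call:
{"method": "play_rows", "body": {
  "deltas": [
    [-0.0085,-0.0013,0,0,0,0],
    [-0.0085,-0.0013,0,0,0,0],
    [-0.0085,-0.0013,0,0,0,0],
    [-0.0085,-0.0013,0,0,0,0],
    [-0.0085,-0.0013,0,0,0,0],
    [-0.0085,-0.0013,0,0,0,0],
    [-0.0085,-0.0013,0,0,0,0],
    [-0.0085,-0.0013,0,0,0,0],
    [0,0,0,0,0,0],
    [0,0,0,0,0,0]
  ]
}}

```text
clock: 8.65
tool_pos: [0.5414, -0.1837, 0.1353]
orientation: [-180.0, -0.0, -81.2]
force: [2.5, 0.7, -0.2]
opening: 0.0178
gripper_force: 30.3
```

```bash
for n in wrist scene side; do python3 snap.py $n 5$n; done; python3 - <<'E'
import cv2,numpy as np
a=cv2.imread("pics/5scene.png");b=cv2.imread("pics/5side.png");c=cv2.imread("pics/5wrist.png")
f=lambda i,y,x,h,w,s:cv2.resize(i[y:y+h,x:x+w],None,fx=s,fy=s,interpolation=cv2.INTER_CUBIC)
o=np.zeros((600,800,3),np.uint8)
o[:240,:320]=f(a,190,295,60,80,4);o[:240,325:765]=f(b,170,255,60,110,4);o[250:600,:800]=f(c,165,240,70,160,5)
cv2.imwrite("pics/c5.png",o)
E
```

```text
8.7 [ 0.54163504 -0.18360123  0.13520921] [-1.79995518e+02 -9.93560661e-03 -8.11729793e+01] [2.22466245 1.1508871  0.7241977 ] 0.01791242872342172 30.337952971458435
8.75 [ 0.54172503 -0.18356385  0.13512216] [-1.79997558e+02 -7.05478183e-03 -8.11727296e+01] [2.53223593 1.20614053 1.11711193] 0.017879190837902164 30.338494777679443
8.8 [ 0.54176431 -0.18355202  0.1350758 ] [-1.79999876e+02 -4.97863208e-03 -8.11756626e+01] [ 3.05520267 -0.15584889  0.16165731] 0.017706728245363672 30.33842146396637
```

View pics/c5.png

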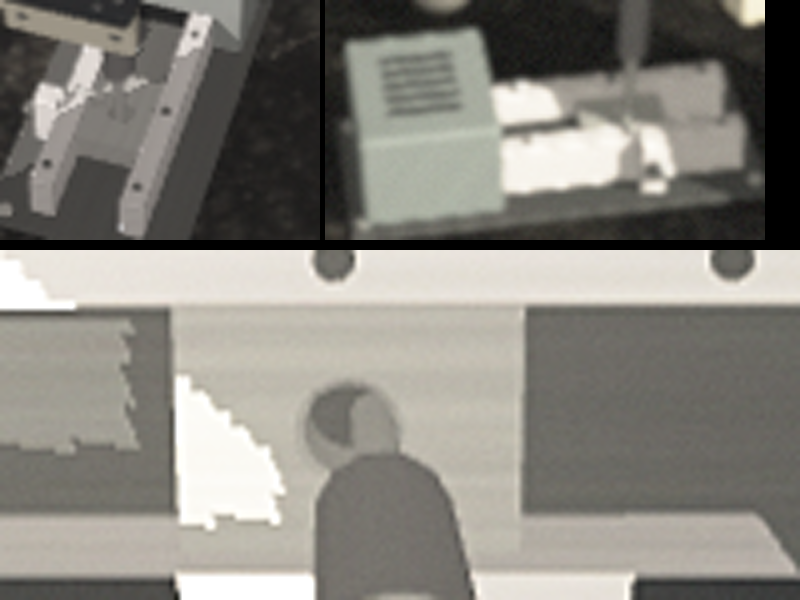

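The wrist view shows the carriage following, with its edges at crop x 174 and 523. The rod bears on the hole's outer wall. I'll compute the displacement.

```bash
python3 - <<'E'
import numpy as np,cv2
from h import *
m=np.load("5wristcam.npz");w1=np.load("w1cam.npz")
a=np.deg2rad(8.8);X=np.array([np.cos(a),np.sin(a),0]);e0=np.array([.5967,-.1744,.034])
g=cv2.cvtColor(cv2.imread("pics/5wrist.png"),cv2.COLOR_BGR2GRAY).astype(float)
def edge(r,lo,hi):
    d=np.abs(np.diff(g[r,lo:hi].mean(0)));w=d*(d>.4*d.max());return lo+.5+(w*np.arange(len(d))).sum()/w.sum()
for r in (slice(180,188),slice(206,214)):
    v=(r.start+r.stop-1)/2
    L,Rr=edge(r,268,282),edge(r,338,352)
    l,q=ray(L,v,.034,m),ray(Rr,v,.034,m)
    print(L,Rr,"len",(l-q)@X,"draw",(e0-(l+q)/2)@X)
# nose and home pointer from w1
n=ray(355,181.3,.044,w1);print("target draw (nose vs e0)",(e0-n)@X)
# same plane comparison in w1 home carriage edges
for uL,uR,v in ((265+98/5-.4,265+328/5-.4,130+135/5-.4),(265+105/5-.4,265+330/5-.4,130+180/5-.4)):
    l,q=ray(uL,v,.034,w1),ray(uR,v,.034,w1);print("home check",(l-q)@X,(e0-(l+q)/2)@X)
# second view of block in w2
c=cv2.imread("pics/w2.png");s=cv2.imread("pics/5side.png");h=cv2.imread("pics/5scene.png")
f=lambda i,y,x,hh,w,k:cv2.resize(i[y:y+hh,x:x+w],None,fx=k,fy=k,interpolation=cv2.INTER_CUBIC)
o=np.zeros((600,800,3),np.uint8);o[:300,:400]=f(c,0,245,30,40,10);o[:300,405:795]=f(s,190,398-90,30,39,10);o[305:600,:400]=f(h,200,295,30,40,10)[:295]
o[305:600,405:795]=f(cv2.imread("pics/side0.png"),190,308,30,39,10)[:295]
cv2.imwrite("pics/c6.png",o)
E
```

```text
273.9778761061947 344.5 len 0.060082151289140635 draw 0.04664977184998312
274.5 343.8533619456366 len 0.060302906561368004 draw 0.04638728704276784
target draw (nose vs e0) 0.059141271496204004
home check 0.060792119893464974 0.0010503782931749188
home check 0.05988110227042354 0.0002512471526336865
```

View pics/c6.png

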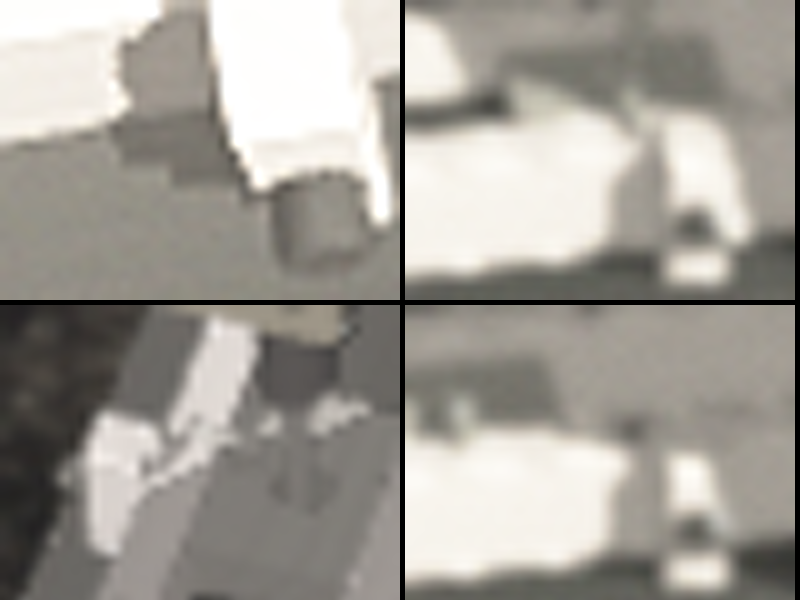

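The pointer is about 12 mm short of the nose: the carriage is drawn 46.3 mm against a target of about 58.5 mm. The side view agrees, with the pointer at x≈330.4 and the block at x≈336, roughly 12 mm apart. I'll draw on by 12.2 mm.

Call:
{"method": "play_rows", "body": {
  "deltas": [
    [-0.005,-0.0008,0,0,0,0],
    [-0.005,-0.0008,0,0,0,0],
    [-0.005,-0.0008,0,0,0,0],
    [0,0,0,0,0,0],
    [0,0,0,0,0,0],
    [0,0,0,0,0,0],
    [0,0,0,0,0,0],
    [0,0,0,0,0,0]
  ]
}}

```text
clock: 9.6
tool_pos: [0.5296, -0.1855, 0.135]
orientation: [180.0, -0.0, -81.2]
force: [2.5, 0.6, 0.4]
opening: 0.0178
gripper_force: 30.4
```

```bash
for n in wrist scene side; do python3 snap.py $n 7$n; done; python3 - <<'E'
import numpy as np,cv2
from h import *
m=np.load("7wristcam.npz")
a=np.deg2rad(8.8);X=np.array([np.cos(a),np.sin(a),0]);e0=np.array([.5967,-.1744,.034])
c=cv2.imread("pics/7wrist.png");g=cv2.cvtColor(c,cv2.COLOR_BGR2GRAY).astype(float)
def edge(r,lo,hi):
    d=np.abs(np.diff(g[r,lo:hi].mean(0)));w=d*(d>.4*d.max());return lo+.5+(w*np.arange(len(d))).sum()/w.sum()
for r in (slice(180,188),slice(206,214)):
    v=(r.start+r.stop-1)/2;L,R=edge(r,266,284),edge(r,336,354)
    l,q=ray(L,v,.034,m),ray(R,v,.034,m);print("len",(l-q)@X,"draw",(e0-(l+q)/2)@X)
s=cv2.imread("pics/7side.png");h=cv2.imread("pics/7scene.png")
f=lambda i,y,x,hh,w,k:cv2.resize(i[y:y+hh,x:x+w],None,fx=k,fy=k,interpolation=cv2.INTER_CUBIC)
o=np.zeros((600,800,3),np.uint8);o[:300,:400]=f(h,200,295,30,40,10);o[:300,405:795]=f(s,190,308,30,39,10);o[305:600]=f(c,165,240,59,160,5)
cv2.imwrite("pics/c7.png",o)
E
```

```text
9.65 [ 0.52957814 -0.18547199  0.13501602] [ 1.79992729e+02 -2.78174850e-03 -8.11752543e+01] [3.26763708 0.11133065 0.14129251] 0.017765569635253026 30.413102209568024
9.7 [ 0.52957616 -0.18546143  0.13502432] [ 1.79996124e+02  2.43486843e-04 -8.11796878e+01] [2.5643481  0.5604559  0.26355007] 0.018094258168299432 30.41298508644104
9.75 [ 0.52955481 -0.18546069  0.13502614] [ 1.79994278e+02  6.17043311e-04 -8.11789158e+01] [3.19278706 0.32391963 0.25230663] 0.017881659602983765 30.412526428699493
len 0.05984442772578346 draw 0.05794338176730291
len 0.060319167994442514 draw 0.05809956941136538
```

View pics/c7.png

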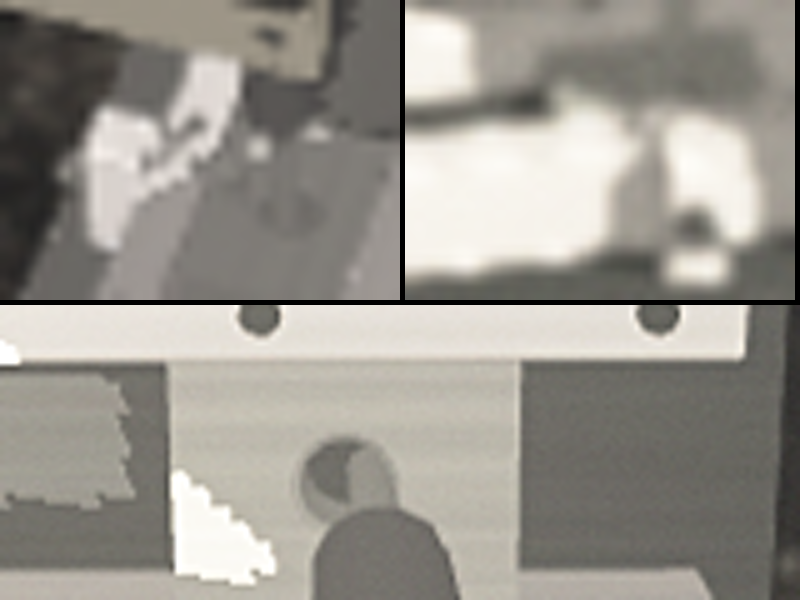

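The pointer now sits level with the block, drawn 57.5–58 mm. One last check of the block's position, using the earlier depth images.

```bash
python3 - <<'E'
import numpy as np
from h import *
a=np.deg2rad(8.8);X=np.array([np.cos(a),np.sin(a)]);Y=np.array([-X[1],X[0]]);e0=np.array([.5967,-.1744])
for t in ("w1","w2","scene0","7wrist","7scene"):
    Q=cloud(np.load(t+".npy"),np.load(t+"cam.npz")).reshape(-1,3)
    x=(Q[:,:2]-e0)@X;y=(Q[:,:2]-e0)@Y
    k=(Q[:,2]>.044)&(Q[:,2]<.054)&(y>.042)&(y<.062)&(x<-.02)&(x>-.09)
    if k.sum()>3: print(t,k.sum(),"block x",x[k].min(),x[k].max(),np.median(x[k]),"z",np.median(Q[k,2]))
E
```

```text
w1 115 block x -0.06578242177872068 -0.04989587319489667 -0.05789719432290798 z 0.04793206732225255
w2 193 block x -0.06604948869451678 -0.049917776290201485 -0.05815508924710261 z 0.04800087130522477
scene0 21 block x -0.06703597078417428 -0.04956380134612947 -0.0571789814433165 z 0.0473999361400784
7scene 24 block x -0.06511822273712549 -0.048208640552546984 -0.058089806289119056 z 0.04783548609227303
```

The block lies 57.9 mm from the home eye and the carriage is at 58.0 mm, so I'm handing in.

```bash
python3 -c "
from plant import *
print(close_job())"
```

```text
the job is handed in; nothing more can be done
None
```

The job is handed in with the rod still gripped in the hole. The carriage was drawn 58.0 mm and the block measured at 57.9 mm, so the pointer is at the mark to within measurement error; no verdict was returned.

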